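Close up the vial rack row and set the probe

ROBOT

A 6-joint arm with a two-finger parallel gripper is mounted at the origin on the work surface. World frame = base frame: x ahead of the robot, y to its left, z up, the work surface at z = 0. Lengths are in m, angles in degrees, forces in N, time in s.
With the tool pointing down it reaches from about 0.325 to 0.775 m from the base axis. Payload 5.5 kg.
Tool frame: the origin (TCP) lies at the centre of the arm's flange, where the gripper is bolted on; the fingertips stand 182 mm ahead of it and the grasp point (between the pads) lies 163 mm ahead of it; z points along the fingers, y is the line along which they close (so a half turn about z gives the same grasp; the last joint's range is limited). The gripper opens to 88 mm and grips with 3 to 60 N. Pads are 20 mm wide; open, the fingers measure 115 mm over their backs; the gripper's body (75 mm by 178 mm) begins 61 mm behind the grasp point.
Start: joints at [63.501, 5.22, 70.514, -0, 104.267, -3.249], TCP at [0.237, 0.551, 0.405] pointing down, gripper open.
Joint ranges: [-164.24, 164.24], [-49.07, 125.15], [9.68, 141.18], [-86.29, 266.29], [3.28, 154.24], [-151.56, 151.56]. Speed limits (degrees/s): [147.25, 147.25, 172.46, 180, 180, 180].

INTERFACE

Orientations are given as [roll, pitch, yaw] about the fixed x, y, z axes, in that order (R = Rz(yaw) Ry(pitch) Rx(roll)).
In Python, from station import r gives the robot as it stands. The module is installed in compiled form; this text tells all that it offers. Calls block until the motion is done:
- r.reach(position, orientation): joint-space move of the TCP to a pose.
- r.servo_line(position, rotation=None, speed=0.15): straight line of the TCP; rotation=None keeps the orientation; speed is the mean speed in m/s.
- r.move_joints(angles): joint-space move.
- r.let_go() and r.grab(squeeze=None): open the fingers fully, or close them until they stop; squeeze is the grip in N (None keeps the last).
- r.wait(seconds).
- r.inverse_kinematics(position, orientation): joint angles nearest the present ones, or None.
- r.sense(): the state.
- r.snapshot(name): name is "side" or "top"; returns a dict with "frame" (420x560x3 uint8, red, green, blue), "fx", "fy", "cx", "cy" (pixels), "dist_coeffs" ([k1, k2, p1, p2, k3] as OpenCV has them; the pictures are not rectified), "R" (3x3) and "t" (3): a world point X has camera coordinates R X + t. Camera axes: x right, y down, z forward; pixel columns grow to the right and rows downward; lengths in m; the calibration is good to about 2 mm. A picture is of the moment at which its call begins. There is no depth.
A pose or a line that the arm cannot do raises r.IKError and nothing moves.
- r.hand_in(): hands the job in; it is judged then, once.
The state is a dict: "clock": time; "joints": joint angles; "joint_vel": joint speeds; "joint_torque": joint torques, N m; "tcp_pos": TCP position; "orientation": TCP orientation; "contact_force": force on the tool from outside, world axes, zero at the start; "torque": the same for the moment, N m; "opening": finger opening in m; "gripper_force": force on a finger pad.
Only numpy, scipy, OpenCV 4.12 (cv2) and the standard library are available. Lean on these libraries where they do the work, as an engineer would, in place of code of your own. Each camera call takes 0.05 s, during which the arm holds its last target. There are 200 camera calls.

TASK

The loose yellow vial rack has come away from the one that is bolted to the bench. First push it back so that its end butts flush against the end of the bolted rack, with no gap and their long sides in one line, standing flat on the bench. Then take the temperature probe out of its stand and lower it, without dropping it, to the bottom of the open vial in the middle of the loose rack; do not tip the loose rack or shift the glassware.

Things in the scene. Friction and masses are not known exactly. Their poses are not given: they have to be found in the camera images.
- rack_fixed: yellow vial rack bolted to the bench, 54 mm wide (x) by 84 mm long (y), plate top 42 mm high, with three capped vials (18 mm caps, tops 68 mm high) in a row along y. Origin: centre of its underside. A steel bracket is on its -y end; its +y end is the free face that the loose rack must meet. It never moves.
- rack_loose: loose yellow rack of the same size, about 0.3 kg, with capped vials (tops 68 mm high) at y = -27 and +27 mm and an open glass vial in the middle. Its long sides can be gripped 22 to 42 mm above the bench, across the 54 mm. Origin: centre of its underside. Its -y end faces the bolted rack; closed up, its origin lies 84 mm along +y of the bolted rack's, same yaw.
- fixed_face (a point): centre of the free (+y) end face of the bolted rack, 42 mm from its origin, 20 mm above the bench
- corner_a (a point): upright edge of the loose rack at the +x side of its -y end, (27, -42) mm from its origin, 20 mm above its underside
- corner_b (a point): upright edge of the loose rack at the -x side of its -y end, (-27, -42) mm from its origin, 20 mm above its underside
- vial_mouth (a point): centre of the mouth of the open vial, 62 mm above the underside of the loose rack; opening 12 mm wide, 47 mm deep (vial bottom 15 mm above the rack's underside), outside 15 mm
- probe: temperature probe: upright steel rod 6 mm thick and 95 mm long below a white square grip 12 x 12 mm, 34 mm high; 132 mm overall, about 30 g. Origin: the lower end of the rod; z runs up to the grip.
- probe_tip (a point): lower end of the probe's rod (the probe's origin)
- probe_grip (a point): middle of the probe's square grip, 112 mm above its tip
- stand: grey parking block 50 x 50 x 60 mm, fixed to the bench, with a 7 mm hole 55 mm deep in the middle of its top in which the probe stands at the start (tip 5 mm above the bench). Origin: centre of its underside.
- beaker: empty glass beaker, 68 mm wide, 85 mm high; leave alone. Origin: centre of its underside.
- bottle: closed amber bottle, 60 mm wide, 130 mm high; leave alone. Origin: centre of its underside.
- flask: conical glass flask, 72 mm wide, 104 mm high; leave alone. Origin: centre of its underside.

How it is judged:
By the outcome, as a careful person would: the job done as asked, in the order asked, and still so for the second after the job is handed in, with the robot touching nothing.
It also fails if it takes over 58 s, if anything falls off the work surface, if the arm or the gripper's body presses on something with over 40 N, if the wrist force passes 120 N, or if a joint passes its speed limit or range.

## Working session

There is one attempt and no reset: what is moved stays moved. The work goes in short steps, each a Python script; the robot and the scene stay as the last script left them, time stands still between calls to the robot, and variables do not carry over. Pictures are saved under pics/ and viewed, at most 10 in all, crops included, and the job is handed in when it is done.

```bash
mkdir -p pics
python3 - <<'E'
from station import r
import cv2,pickle
for n in("side","top"):
    s=r.snapshot(n); pickle.dump(s,open(f"pics/{n}0.pkl","wb"))
    cv2.imwrite(f"pics/{n}0.png",cv2.resize(s["frame"][:,:,::-1],(800,600),interpolation=cv2.INTER_CUBIC))
    print(n,s["fx"],s["fy"],s["cx"],s["cy"],s["dist_coeffs"],s["R"],s["t"])
print(r.sense())
E
```

```text
side 380.1235329824565 380.1235329824565 276.50223612088934 207.7636805902662 [0.00274773 0.         0.         0.         0.        ] [[ 0.91547809 -0.40234103  0.00464327]
 [-0.27664322 -0.63776385 -0.71883642]
 [ 0.2921787   0.65679446 -0.69516375]] [-0.54378192  0.24850458  0.63440527]
top 413.5427417634778 413.5427417634778 275.2377706862955 204.04137350608428 [-0.07421734  0.          0.          0.          0.        ] [[-3.64813254e-03 -9.99992414e-01 -1.36495165e-03]
 [-9.79627066e-01  3.84790510e-03 -2.00788459e-01]
 [ 2.00792188e-01  6.04640673e-04 -9.79633672e-01]] [-0.0172508   0.60830047  0.80960797]
{'clock': 0.1, 'joints': array([ 6.35006286e+01,  5.26028618e+00,  7.05724547e+01,  6.19679281e-04,
        1.04267554e+02, -3.24906557e+00]), 'joint_vel': array([ 0.00662281, -0.08206419, -0.16360156, -0.07268626,  0.02305604,
       -0.07446026]), 'joint_torque': array([ 2.13558014e-03, -4.47857344e+01, -4.07569170e+01,  6.99006999e-02,
        2.83796189e-02, -1.21114040e-04]), 'tcp_pos': array([0.23688048, 0.55132679, 0.40362898]), 'orientation': array([-1.79899901e+02, -6.28419941e-03,  1.56749841e+02]), 'contact_force': array([-0.23907454, -0.55847805,  0.01186895]), 'torque': array([-0.03669802, -0.02723905,  0.00657061]), 'gripper_force': 0.0, 'opening': 0.0874844920343846}
```

View pics/side0.png

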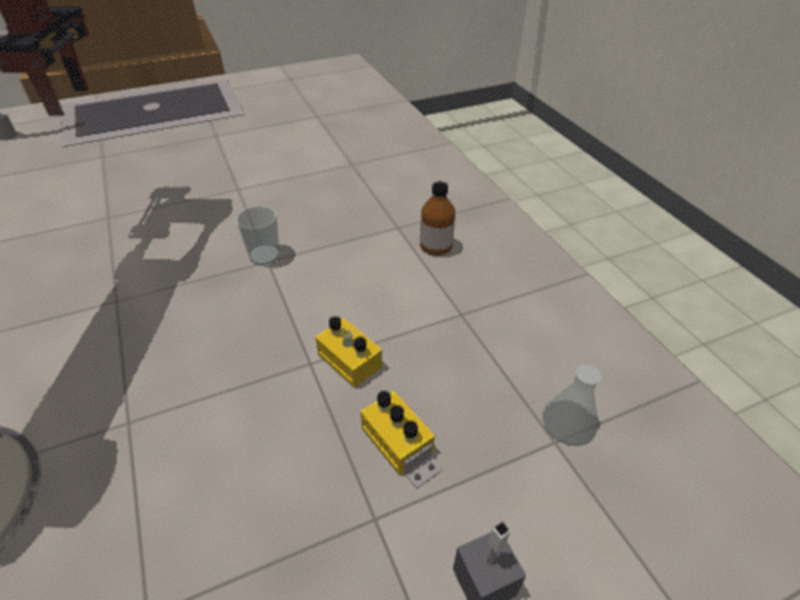

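View pics/top0.png

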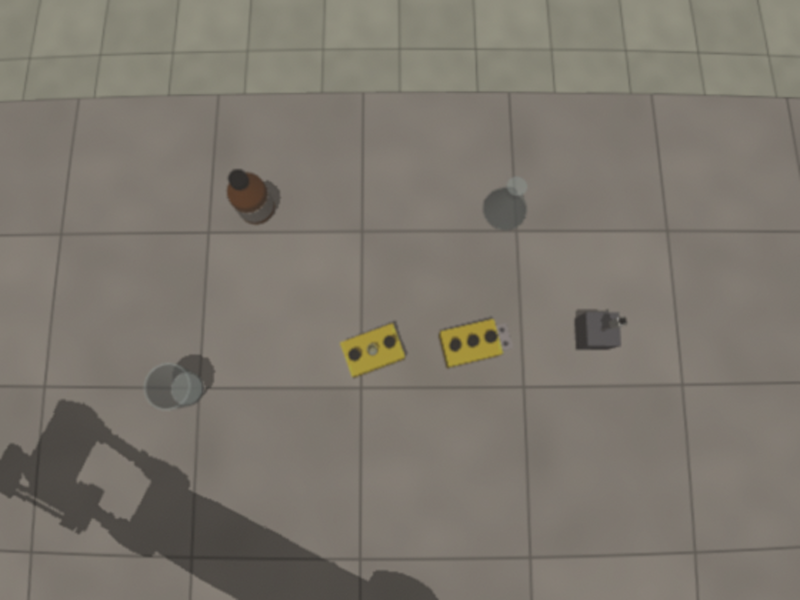

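```bash
cat > view.py <<'E'
import cv2,numpy as np
def crop(img,x0,y0,x1,y1,k,step=10):
    "enlarge so that original pixel centre (u,v) -> ((u-x0+.5)*k-.5); ticks each 10 px"
    c=cv2.resize(np.ascontiguousarray(img[y0:y1,x0:x1,::-1]),None,fx=k,fy=k,interpolation=cv2.INTER_CUBIC)
    for u in range(-(-x0//step)*step,x1,step):
        p=int((u-x0+.5)*k); cv2.line(c,(p,0),(p,6),(255,255,255),1); cv2.putText(c,str(u),(p+2,10),0,.33,(255,255,255),1)
    for v in range(-(-y0//step)*step,y1,step):
        p=int((v-y0+.5)*k); cv2.line(c,(0,p),(6,p),(255,255,255),1); cv2.putText(c,str(v),(8,p+4),0,.33,(255,255,255),1)
    return c
def stack(crops,axis):
    m=max(c.shape[1-axis] for c in crops)
    return np.concatenate([np.pad(c,((0,0),(0,m-c.shape[1]),(0,0)) if axis==0 else ((0,m-c.shape[0]),(0,0),(0,0))) for c in crops],axis)
E
python3 - <<'E'
import pickle,cv2
from view import *
t=pickle.load(open("pics/top0.pkl","rb"))["frame"];s=pickle.load(open("pics/side0.pkl","rb"))["frame"]
cv2.imwrite("pics/ctop.png",stack([crop(t,232,220,362,268,6),crop(t,396,208,446,252,6)],0))
cv2.imwrite("pics/cside.png",stack([crop(s,218,218,312,342,4.8),crop(s,312,360,374,420,5.4)],1))
E
```

```text
(no output)
```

View pics/ctop.png

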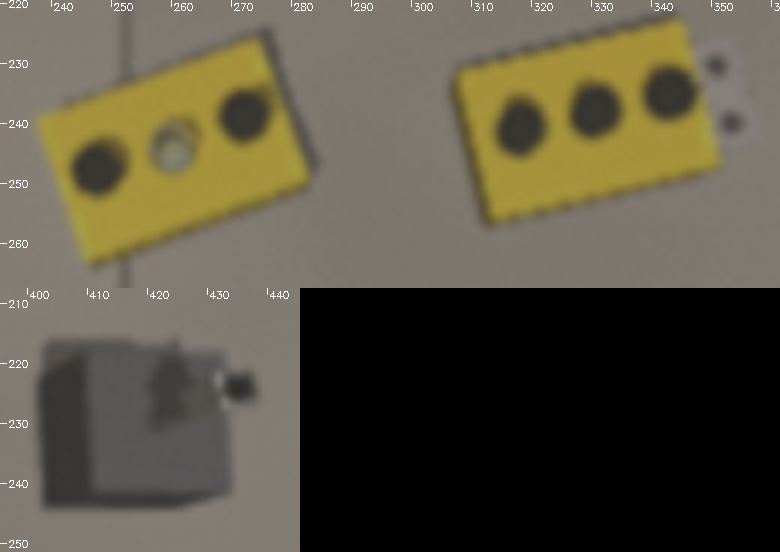

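View pics/cside.png

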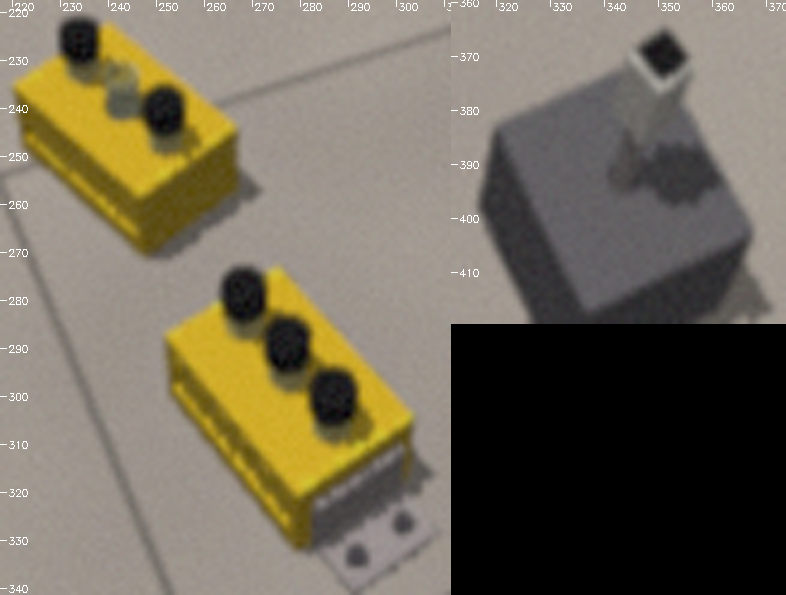

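```bash
cat > fit.py <<'E'
import pickle,numpy as np,cv2
from scipy.optimize import least_squares
def load(n): return pickle.load(open(f"pics/{n}.pkl","rb"))
def proj(s,X):
    K=np.array([[s["fx"],0,s["cx"]],[0,s["fy"],s["cy"]],[0,0,1]])
    return cv2.projectPoints(np.asarray(X,float).reshape(-1,1,3),cv2.Rodrigues(np.asarray(s["R"],float))[0],np.asarray(s["t"],float),K,np.array(s["dist_coeffs"],float))[0][:,0]
def px(p,x0,y0,k,ox=0,oy=0): return (np.array(p,float)-[ox,oy]+.5)/k-.5+[x0,y0]
def box(p,hx,hy,which):  # which: (sx,sy,top?) ; p=x,y,yaw,height
    c,s=np.cos(p[2]),np.sin(p[2])
    return np.array([[p[0]+c*a*hx-s*b*hy,p[1]+s*a*hx+c*b*hy,p[3]*t] for a,b,t in which])
def fitbox(obs,hx,hy,p0):
    f=lambda p:np.concatenate([(proj(s,box(p,hx,hy,w))-q).ravel() for s,w,q in obs])
    o=least_squares(f,p0,loss='soft_l1'); return o.x,f(o.x)
E
python3 - <<'E'
from fit import *
T,S=load("top0"),load("side0")
np.set_printoptions(precision=4,suppress=True)
W4=[(1,1,1),(-1,1,1),(1,-1,1),(-1,-1,1)]
tp=lambda p:px(p,232,220,6); sp=lambda p:px(p,218,218,4.8)
def rep(n,o,h):
    p,r=fitbox(o,*h); print(n,p[:2],np.degrees(p[2]),p[3]); print(r.reshape(-1,2).round(1).tolist()); return p
L=rep("loose",[(T,W4,tp([(38,118),(92,264),(260,38),(310,183)])),(S,W4+[(-1,-1,0),(1,-1,0)],sp([(112,25),(16,88),(237,128),(141,195),(147,255),(237,190)]))],(.027,.042,[.5,0,0,.042]))
F=rep("fixed",[(T,W4,tp([(457,72),(488,222),(684,22),(719,162)])),(S,W4+[(-1,-1,0)],sp([(277,268),(166,337),(412,413),(301,498),(305,550)]))],(.027,.042,[.5,-.1,0,.042]))
st=rep("stand",[(T,W4,px([(87,350),(91,491),(228,352),(231,494)],396,208,6,0,288)),(S,[(-1,1,1),(1,-1,1),(-1,-1,1)],px([(497,127),(752,235),(590,308)],312,360,5.4,451))],(.025,.025,[.5,-.3,0,.06]))
def pt(a,b):
    f=lambda X:np.concatenate([proj(T,X)[0]-a,proj(S,X)[0]-b]);o=least_squares(f,[.5,-.1,.1]);return o.x,o.fun
print("probe top",pt(px((240,387),396,208,6,0,288),px((663,54),312,360,5.4,451)))
print("caps loose -y",pt(tp((243,116)),sp((163,97))),"+y",pt(tp((98,167)),sp((78,31))))
print("caps fixed",[pt(tp(a),sp(b))[0] for a,b in[((519,127),(243,280)),((594,110),(287,330)),((668,93),(333,382))]])
E
```

```text
loose [0.526  0.0121] 20.28871162298601 0.04176220592576595
[[-0.4, -0.2], [-0.9, -0.5], [-0.4, -0.5], [0.3, -1.0], [-0.8, -0.3], [-1.1, -0.1], [0.3, 0.2], [-0.2, 1.1], [-0.4, 1.7], [0.6, 0.5]]
fixed [ 0.5367 -0.1341] 13.805578286484836 0.04020119175718598
[[-0.9, -0.2], [0.5, -0.6], [-0.9, -1.3], [0.2, -0.3], [-0.1, -0.4], [-0.8, 0.0], [1.0, 0.7], [-0.3, 0.1], [-1.4, 1.0]]
stand [ 0.5526 -0.3283] -1.517514515416522 0.060414201445146844
[[-0.1, -0.4], [0.2, -0.3], [-0.4, -0.2], [0.3, -0.4], [-0.6, -0.5], [0.7, -0.1], [-1.1, 1.2]]
probe top (array([ 0.5526, -0.328 ,  0.1368]), array([ 0.0461, -0.1679, -0.1111,  0.0309]))
caps loose -y (array([ 0.5344, -0.013 ,  0.0707]), array([ 0.0909, -0.4909, -0.4556,  0.1104])) +y (array([0.5164, 0.0367, 0.069 ]), array([ 0.006 , -0.036 , -0.0347,  0.0081]))
caps fixed [array([ 0.53  , -0.1074,  0.0696]), array([ 0.536 , -0.1334,  0.0691]), array([ 0.5421, -0.1592,  0.0685])]
```

```bash
cat > rect.py <<'E'
from fit import *
def rackpose(s,c,z=.042,R=.075):
    "min-area rectangle of the yellow plate in the top view, rectified at plate height; half-turn chosen so yaw in (-45,45)"
    n=600; g=np.linspace(-R,R,n); X,Y=np.meshgrid(c[0]+g,c[1]+g)   # col->x,row->y
    uv=proj(s,np.stack([X,Y,np.full_like(X,z)],-1).reshape(-1,3)).astype(np.float32).reshape(n,n,2)
    im=cv2.remap(s["frame"],uv[...,0],uv[...,1],cv2.INTER_CUBIC).astype(int)
    # saturation-like half-way threshold between plate (~165,145,55) and bench/side
    d=np.minimum(im[...,0],im[...,1])-im[...,2]
    return im,d,g
def yellow(s,c,others=()):
    im,d,g=rackpose(s,c)
    hi=np.percentile(d,97 if 0 else 90); m=(d>hi*.5).astype(np.uint8)
    m=cv2.morphologyEx(m,cv2.MORPH_CLOSE,np.ones((9,9)))
    cs=max(cv2.findContours(m,0,2)[0],key=cv2.contourArea)
    (cx,cy),(w,h),a=cv2.minAreaRect(cv2.convexHull(cs)); k=g[1]-g[0]
    if w>h: w,h,a=h,w,a-90
    a=(a+90)%180-90
    return c[0]+g[0]+cx*k,c[1]+g[0]+cy*k,a,w*k,h*k
E
python3 - <<'E'
from rect import *
T=load("top0")
print(np.round(yellow(T,(.526,.012)),4),np.round(yellow(T,(.5367,-.134)),4))
E
```

```text
[5.24700e-01 1.22000e-02 1.99831e+01 5.65000e-02 8.51000e-02] [ 0.535  -0.1341 13.1053  0.0556  0.0857]
```

```bash
cat > h.py <<'E'
from station import r
import numpy as np,cv2,pickle
np.set_printoptions(precision=4,suppress=True)
def st(m=""):
    s=r.sense(); print(m,"t%.2f"%s["clock"],s["tcp_pos"],s["orientation"].round(2),"F",s["contact_force"].round(1),"M",s["torque"].round(2),"op %.4f gf %.1f"%(s["opening"],s["gripper_force"])); return s
def shot(n,k):
    s=r.snapshot(n); pickle.dump(s,open(f"pics/{n}{k}.pkl","wb")); return s
E
python3 - <<'E'
from h import *
yaw=110.
r.reach([.5252,.0122,.29],[180,0,yaw]); print(r.sense()["joints"].round(1))
r.servo_line([.5252,.0122,.196],speed=.12); st("down")
r.grab(12); st("grip")
a=np.radians(13.1); t=np.array([.5355,-.134])+.096*np.array([-np.sin(a),np.cos(a)])
r.servo_line([*t,.196],[180,0,103.1],speed=.06); st("near")
from rect import *
T=shot("top",1); S=shot("side",1)
from view import *
cv2.imwrite("pics/near.png",stack([crop(T["frame"],240,200,370,275,5),crop(S["frame"],200,210,320,345,2.2,20)],0))
E
```

```text
[ -2.3  -5.9  93.2   0.   92.7 -22.4]
down t3.26 [0.5255 0.0122 0.1969] [179.92   0.03 110.01] F [-0.7  0.4 -0.1] M [ 0.01 -0.02 -0.05] op 0.0877 gf 0.0
grip t3.88 [0.5253 0.0122 0.1962] [179.97   0.01 110.  ] F [ 1.4 -0.4  0.1] M [ 0.01 -0.02 -0.03] op 0.0538 gf 12.0
near t4.93 [ 0.5138 -0.041   0.1962] [-179.98    0.1   103.09] F [-0.3 -2.1  4.8] M [-0.46  0.07 -0.06] op 0.0538 gf 12.0
```

View pics/near.png

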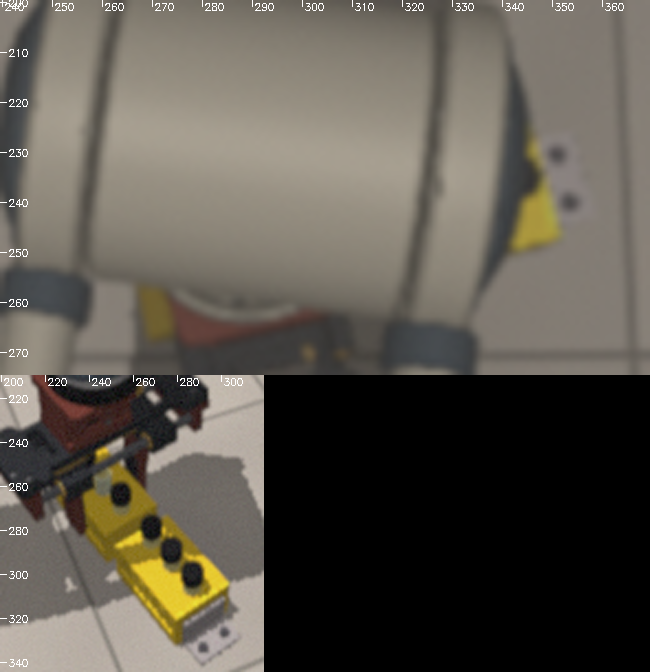

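The picture shows the wrist hiding the top view. In the side view the held rack stands square and a little short of the bolted one (around px 258,275). I'll advance under force watch.

Run:
```python
from h import *
a=np.radians(13.1); n=np.array([-np.sin(a),np.cos(a)]); f=np.array([.5355,-.134])
r.wait(.1); f0=st()["contact_force"]
for d in np.arange(.0935,.0775,-.0015):
    r.servo_line([*(f+d*n),.196],speed=.03); r.wait(.08); s=r.sense()
    q=(s["contact_force"]-f0)[:2]@n; print("%.4f"%d,round(float((s["tcp_pos"][:2]-f)@n),4),round(q,1),s["contact_force"].round(1))
    if q>10: break
st("contact"); r.let_go(); r.wait(.1); st("rel")
s=r.sense()["tcp_pos"]; r.servo_line([s[0],s[1],.3],speed=.2)
r.reach([.45,-.30,.36],[180,0,90])
from rect import *
T=shot("top",2); S=shot("side",2)
from view import *
cv2.imwrite("pics/closed.png",stack([crop(T["frame"],260,205,365,275,7),],0))
cv2.imwrite("pics/closed_s.png",crop(S["frame"],215,220,315,340,4.9)); st()
```

```text
t5.13 [ 0.5138 -0.0408  0.1962] [-179.99    0.07  103.1 ] F [-0.6 -4.4  4.6] M [-0.57  0.09 -0.02] op 0.0538 gf 12.0
0.0935 0.094 5.4 [-1.5  1.   5.3]
0.0920 0.0929 7.2 [-1.5  2.8  6.1]
0.0905 0.0915 7.6 [-1.9  3.2  5.7]
0.0890 0.0901 6.7 [-0.6  2.5  5.5]
0.0875 0.0885 7.2 [-0.9  3.   6.6]
0.0860 0.087 7.4 [-1.2  3.1  5.2]
0.0845 0.0855 7.1 [-1.8  2.6  5.2]
0.0830 0.084 7.4 [-1.2  3.1  5.8]
0.0815 0.0825 7.8 [-0.4  3.7  5.2]
0.0800 0.0817 9.9 [-1.7  5.5  6.8]
0.0785 0.0809 14.3 [-2.4  9.9  7.3]
contact t8.80 [ 0.5176 -0.0551  0.196 ] [179.97  -0.36 103.2 ] F [-2.4  9.9  7.3] M [ 1.56  0.34 -0.17] op 0.0538 gf 12.0
rel t9.60 [ 0.5177 -0.0576  0.196 ] [180.     0.   103.09] F [ 0.7  0.8 -0.3] M [-0.01  0.   -0.01] op 0.0877 gf 0.0
 t11.38 [ 0.4506 -0.2988  0.3591] [-179.95   -0.07   90.12] F [-0.9 -0.4 -0.2] M [-0.09  0.02  0.02] op 0.0878 gf 0.0
```

View pics/closed.png

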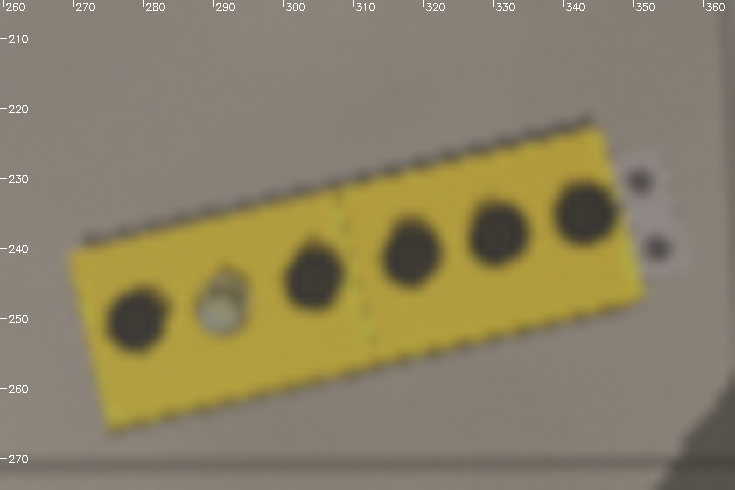

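View pics/closed_s.png

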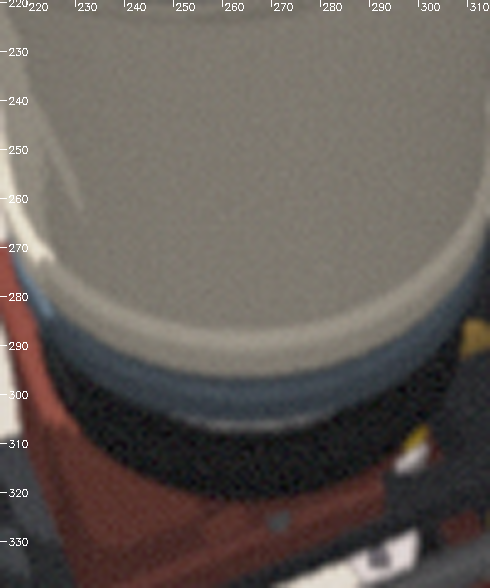

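```bash
cat > edge.py <<'E'
from rect import *
def edges(s,c,a,R=.1):
    "rectify plate plane with fixed-rack axes (row: y', col: x'); per-row yellow left/right edge at half level"
    n=801; g=np.linspace(-R,R,n); X,Y=np.meshgrid(g,g); ca,sa=np.cos(a),np.sin(a)
    P=np.stack([c[0]+ca*X-sa*Y,c[1]+sa*X+ca*Y,np.full_like(X,.042)],-1).reshape(-1,3)
    uv=proj(s,P).astype(np.float32).reshape(n,n,2)
    im=cv2.remap(s["frame"],uv[...,0],uv[...,1],cv2.INTER_LINEAR).astype(float)
    d=np.minimum(im[...,0],im[...,1])-im[...,2]; return d,g
def sides(s,c,a,y0,y1):
    d,g=edges(s,c,a); out=[]
    th=np.median(d[(abs(g-.042)<.03)][:,abs(g)<.02])/2
    rows=[i for i in range(len(g)) if y0<g[i]<y1]
    for side in(-1,1):
        e=[]
        for i in rows:
            j=np.where(d[i]>th)[0]; e.append(g[j[0]] if side<0 else g[j[-1]])
        k,b=np.polyfit(g[rows],e,1); out.append((np.degrees(np.arctan(k)),1e3*(k*.042+b),1e3*np.std(np.array(e)-k*g[rows]-b)))
    return np.round(out,2)
def ends(s,c,a):
    d,g=edges(s,c,a); cols=abs(g)<.02
    return d[:,cols].mean(1),g
E
python3 - <<'E'
from edge import *
c=(.5355,-.134); a=np.radians(13.1)
for k in (2,):
    T=load(f"top{k}")
    print("fixed half",sides(T,c,a,-.035,.037).tolist()); 
    try: print("loose half",sides(T,c,a,.047,.095).tolist())
    except Exception as e: print(e)
    p,g=ends(T,c,a)
    print([(round(1e3*x,1),int(v)) for x,v in zip(g[::6],p[::6]) if .034<x<.052])
T=load("top0"); print("fixed before",sides(T,c,a,-.035,.037).tolist())
p,g=ends(T,c,a); print([(round(1e3*x,1),int(v)) for x,v in zip(g[::6],p[::6]) if .034<x<.052])
T=load("top2");print(np.round(yellow(T,(.526,-.093)),4))
E
```

```text
fixed half [[-0.01, -27.97, 0.18], [0.1, 26.97, 0.15]]
loose half [[-0.12, -28.27, 0.13], [-0.01, 26.85, 0.12]]
[(np.float64(35.0), 91), (np.float64(36.5), 93), (np.float64(38.0), 93), (np.float64(39.5), 92), (np.float64(41.0), 91), (np.float64(42.5), 91), (np.float64(44.0), 87), (np.float64(45.5), 80), (np.float64(47.0), 71), (np.float64(48.5), 63), (np.float64(50.0), 56), (np.float64(51.5), 52)]
fixed before [[-0.0, -99.96, 0.21], [-0.12, 99.83, 0.34]]
[(np.float64(35.0), 84), (np.float64(36.5), 86), (np.float64(38.0), 85), (np.float64(39.5), 78), (np.float64(41.0), 63), (np.float64(42.5), 43), (np.float64(44.0), 25), (np.float64(45.5), 15), (np.float64(47.0), 10), (np.float64(48.5), 9), (np.float64(50.0), 9), (np.float64(51.5), 9)]
[ 0.5252 -0.0931 13.1965  0.0557  0.1664]
```

The loose half lines up to 0.2 mm and 0.1° and the seam is closed. Next is the probe.

Run:
```python
from h import *
P=[.5526,-.3283]
r.reach([*P,.36],[180,0,90]); r.servo_line([*P,.280],speed=.12); st("down")
r.grab(15); r.wait(.1); st("grip")
r.servo_line([*P,.38],speed=.1); st("up")
r.servo_line([.5171,-.0531,.38],[180,0,103.1],speed=.15); r.wait(.3); st("over")
r.servo_line([.5171,-.0531,.365],speed=.1); r.wait(.3)
from rect import *
from view import *
T=shot("top",3); S=shot("side",3); st()
cv2.imwrite("pics/over.png",stack([crop(S["frame"],205,190,285,310,4.9),crop(T["frame"],250,205,350,275,4)],1))
```

```text
down t12.70 [ 0.5526 -0.3284  0.2812] [179.92   0.06  89.99] F [ 0.3  0.3 -0.3] M [-0.05  0.1  -0.04] op 0.0877 gf 0.0
grip t13.93 [ 0.5526 -0.3283  0.28  ] [-180.   -0.   90.] F [-1.4  0.1  0.1] M [-0.1   0.07 -0.03] op 0.0130 gf 15.0
up t15.08 [ 0.5526 -0.3283  0.3788] [-179.91   -0.06   90.  ] F [-0.1  0.6 -0.4] M [-0.02  0.07  0.04] op 0.0133 gf 15.0
over t17.38 [ 0.5171 -0.0533  0.3799] [-179.99    0.    103.08] F [-0.1 -0.7 -0.4] M [-0.04  0.01 -0.  ] op 0.0133 gf 15.0
 t18.08 [ 0.5171 -0.0531  0.3653] [179.97   0.01 103.1 ] F [ 0.2  1.  -0.7] M [-0.06  0.07  0.  ] op 0.0134 gf 15.0
```

View pics/over.png

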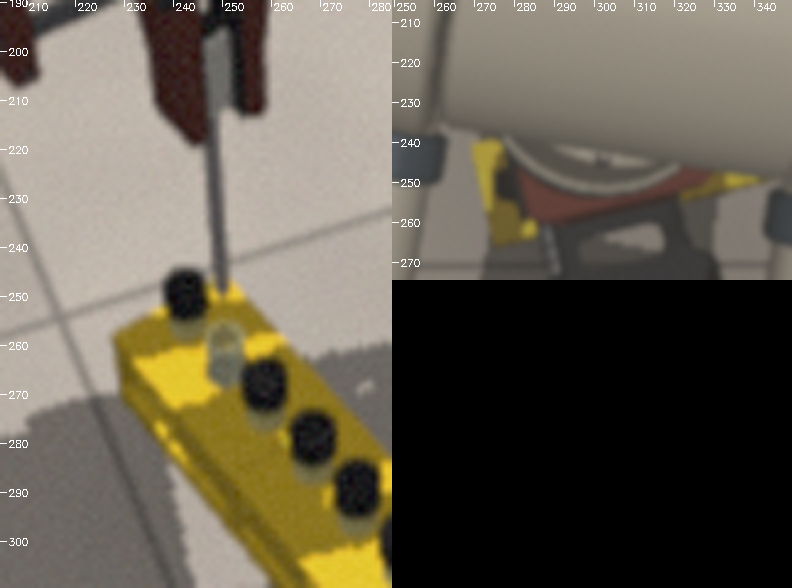

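Run:
```python
from rect import *
S=load("side3"); k=lambda X:((proj(S,X)-[205,190]+.5)*4.9-.5).round(1).tolist()
x,y=.5171,-.0531
print("tip, rod top, grip bottom",k([[x,y,.0903],[x,y,.17],[x,y,.1853]]))
a=np.radians(13.1);f=np.array([.5355,-.134]);n=np.array([-np.sin(a),np.cos(a)]);e=np.array([np.cos(a),np.sin(a)])
for lat,lon in((-.0007,.084),(.0004,.083)):
    v=f+lon*n+lat*e; print("vial",v,"mouth,plate",k([[*v,.062],[*v,.042]]),"caps",k([[*(v+q*n),.068] for q in(-.027,.027,)]))
print("1mm x,y",np.array(k([[x+.001,y,.09],[x,y+.001,.09]]))-k([[x,y,.09],[x,y,.09]]))
```

```text
tip, rod top, grip bottom [[220.7, 290.5], [210.3, 139.4], [208.0, 107.3]]
vial [ 0.51577951 -0.05234467] mouth,plate [[220.0, 338.1], [222.3, 370.4]] caps [[260.1, 374.4], [180.3, 283.9]]
vial [ 0.51707753 -0.05306933] mouth,plate [[223.9, 338.4], [226.1, 370.7]] caps [[264.1, 374.7], [184.1, 284.2]]
1mm x,y [[ 2.6 -0.8]
 [-0.9 -1.9]]
```

The side view puts the tip at crop px (222,290), within 0.5 mm of its predicted place. The vial mouth is near (226,333), about 1 mm further +y than assumed, so I'll correct for that and lower under force watch.

Run:
```python
from h import *
x,y=.517,-.052
r.servo_line([x,y,.345],speed=.06); r.wait(.3); f0=st()["contact_force"]
for z in np.arange(.339,.2925,-.003):
    r.servo_line([x,y,z],speed=.04); r.wait(.1); s=r.sense(); d=s["contact_force"]-f0
    print("%.3f"%z,s["tcp_pos"][2].round(4),d.round(1),s["torque"].round(2))
    if d[2]>3 or np.hypot(*d[:2])>4: print("STOP");break
from rect import *
from view import *
S=shot("side",4); st()
cv2.imwrite("pics/in.png",crop(S["frame"],205,200,305,310,5))
```

```text
t18.87 [ 0.5171 -0.052   0.3454] [179.96   0.02 103.1 ] F [-0.  -0.1  0.3] M [-0.08  0.05 -0.03] op 0.0130 gf 15.0
0.339 0.3389 [-0.5 -0.2  0.6] [-0.05  0.04 -0.01]
0.336 0.336 [-0.4 -0.2 -1. ] [-0.08  0.07  0.03]
0.333 0.3329 [-0.5 -0.8 -0.4] [-0.09  0.05 -0.01]
0.330 0.3299 [ 0.4 -0.3 -0.1] [-0.06  0.08 -0.07]
0.327 0.327 [ 0.2  0.7 -0.8] [-0.07  0.04 -0.01]
0.324 0.3239 [1.3 0.3 0.3] [-0.09  0.08  0.06]
0.321 0.321 [-1.1  0.4 -0.5] [-0.07  0.03 -0.04]
0.318 0.3179 [-0.7 -0.8 -1.1] [-0.03 -0.03  0.01]
0.315 0.315 [ 0.1 -0.3 -0.8] [-0.07  0.02 -0.01]
0.312 0.3119 [-0.1 -0.2  0.2] [-0.11 -0.01  0.04]
0.309 0.3089 [-0.3  0.  -1.3] [-0.04  0.04  0.  ]
0.306 0.306 [-0.1 -0.2  0.1] [-0.05  0.03  0.02]
0.303 0.3029 [ 0.3 -0.6 -0.9] [-0.07  0.08 -0.  ]
0.300 0.2999 [ 0.1  0.9 -0.4] [-0.07  0.07 -0.01]
0.297 0.297 [-0.2 -0.1 -0.7] [-0.03  0.05  0.02]
0.294 0.2939 [-0.1  0.8 -1.3] [-0.08  0.04  0.04]
 t24.57 [ 0.517 -0.052  0.294] [180.   -0.  103.1] F [-0.1 -0.4 -0.2] M [-0.07  0.06 -0.02] op 0.0135 gf 15.0
```

View pics/in.png

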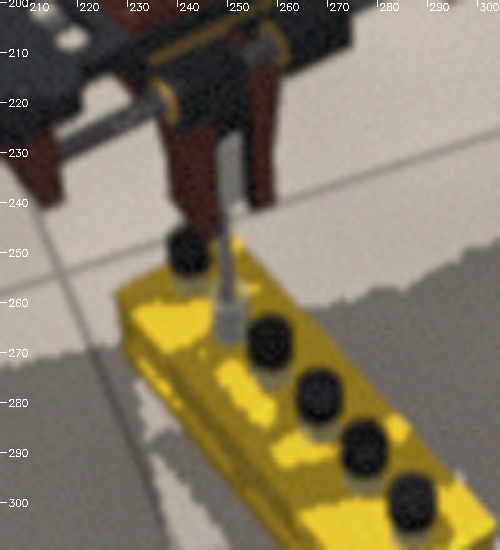

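The rod goes into the vial mouth at crop px (228,300) without contact. I'll touch bottom, release and retreat.

Run:
```python
from h import *
x,y=.517,-.052
f0=np.mean([(r.wait(.03),r.sense()["contact_force"])[1] for _ in range(8)],0)
for z in np.arange(.293,.284,-.0007):
    r.servo_line([x,y,z],speed=.02); r.wait(.1)
    d=np.mean([(r.wait(.02),r.sense()["contact_force"])[1] for _ in range(5)],0)-f0
    print("%.4f"%z,d.round(1))
    if d[2]>1.8: break
st("bottom"); r.let_go(); r.wait(.2); st("open")
r.servo_line([x,y,.40],speed=.1); r.reach([.35,.25,.40],[180,0,100]); r.wait(.3)
from rect import *
from view import *
T=shot("top",5);S=shot("side",5); st()
cv2.imwrite("pics/end.png",stack([crop(S["frame"],205,190,305,310,4.3),crop(T["frame"],262,205,352,275,4)],1))
from edge import sides
c=(.5355,-.134); a=np.radians(13.1)
print(sides(T,c,a,-.035,.037).tolist(),sides(T,c,a,.047,.095).tolist(),np.round(yellow(T,(.526,-.093)),4))
```

```text
0.2930 [ 0.2 -0.2 -0.2]
0.2923 [-0.4 -0.2 -0.5]
0.2916 [-0.5  0.1  0.1]
0.2909 [-0.5 -0.  -0.6]
0.2902 [-0.1 -0.3 -0.3]
0.2895 [-0.6 -0.5  2.5]
bottom t27.43 [ 0.5171 -0.052   0.2899] [179.97   0.01 103.1 ] F [-1.3 -0.3  1.9] M [-0.01  0.16 -0.01] op 0.0132 gf 15.0
open t28.85 [ 0.517  -0.052   0.2895] [180.    0.  103.1] F [0.2 0.1 0. ] M [-0.1  -0.01  0.01] op 0.0881 gf 0.0
 t31.81 [0.3503 0.2498 0.4   ] [-179.99    0.     99.96] F [-0.5  0.5  0.8] M [-0.08  0.09  0.04] op 0.0878 gf 0.0
[[0.0, -28.03, 0.18], [0.17, 27.08, 0.16]] [[-0.16, -28.32, 0.13], [0.19, 26.14, 1.22]] [ 0.5252 -0.0931 13.2405  0.0557  0.1665]
```

View pics/end.png

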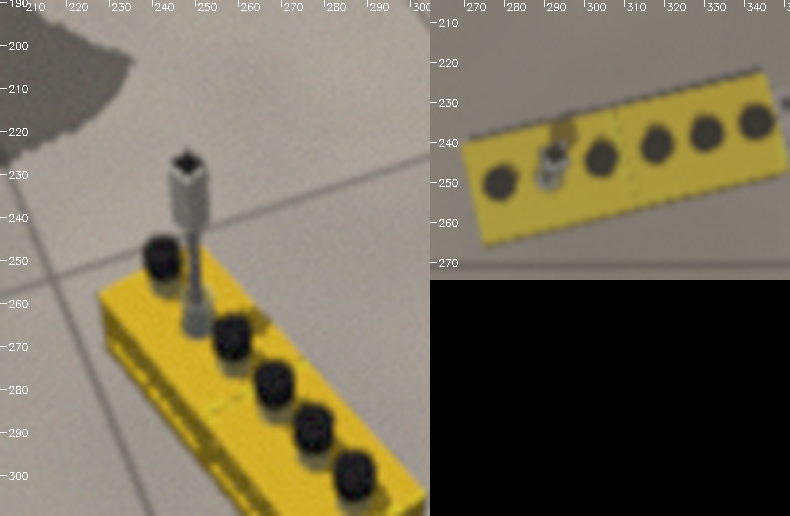

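The probe stands in the open vial (side crop px 190,165 down to 197,300). The racks are still closed up and in line, and the arm is clear.

```bash
python3 -c "
from station import r
print(r.hand_in())"
```

```text
the job is handed in; nothing more can be done
None
```

The job is handed in at about 32 s on the clock: the loose rack butts against the bolted one (in line to about 0.3 mm and 0.2° in the pictures), and the probe was set down on the bottom of the open vial before release; no verdict was returned.

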